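# Sort service parts into the two-bay trays

### The job

Sort the five loose parts on the green mat in front of the trays: stand the two black star knobs upright in the blue tray, one in each bay; lay the two silver flange bolts flat on the floor of the red tray, one in each bay; and lay the spark plug flat on the floor of the yellow tray, in either bay. Leave the grey roll of tape and the spanner where they are.

Things in the scene. Friction and masses are not known exactly. Their poses are not given: they have to be found in the camera images.
- blue_tray: blue plastic small-parts tray, fixed to the bench, 128 mm (own x) by 172 mm (own y), 40 mm high, walls and floor 4 mm thick. A divider along its own x, 4 mm thick and 29 mm high, parts it into two bays, each 80 mm (own y) by 120 mm (own x) inside, with centres at own y = +42 mm and -42 mm. Origin: centre of the underside, on the bench top. Own z is up.
- red_tray: red plastic small-parts tray, fixed to the bench, 128 mm (own x) by 172 mm (own y), 40 mm high, walls and floor 4 mm thick. A divider along its own x, 4 mm thick and 29 mm high, parts it into two bays, each 80 mm (own y) by 120 mm (own x) inside, with centres at own y = +42 mm and -42 mm. Origin: centre of the underside, on the bench top. Own z is up.
- yellow_tray: yellow plastic small-parts tray, fixed to the bench, 128 mm (own x) by 172 mm (own y), 40 mm high, walls and floor 4 mm thick. A divider along its own x, 4 mm thick and 29 mm high, parts it into two bays, each 80 mm (own y) by 120 mm (own x) inside, with centres at own y = +42 mm and -42 mm. Origin: centre of the underside, on the bench top. Own z is up.
- knob_a_grip (a point): a black star knob with a brass insert on top, 33 mm across, 30 mm high, standing upright on a green mat 3 mm thick that lies on the bench (own z up). The point is on its axis, 14 mm above its underside. It is gripped across the lobes, at any yaw.
- knob_b_grip (a point): the other black star knob with a brass insert on top, 33 mm across, 30 mm high, standing upright on a green mat 3 mm thick that lies on the bench (own z up). The point is on its axis, 14 mm above its underside. It is gripped across the lobes, at any yaw.
- bolt_a_grip (a point): a silver flange bolt lying on a green mat 3 mm thick on the bench, 44 mm long along its own y, head 14 mm across (thin flange 17 mm) and shank 8 mm. The point is the centre of the head, 7 mm above the mat, where it is gripped across own x; from the point the bolt runs 6 mm toward own +y (head end) and 38 mm toward own -y (shank end). About 30 g.
- bolt_b_grip (a point): the other, slightly shorter silver flange bolt lying on a green mat 3 mm thick on the bench, 39 mm long along its own y, head 14 mm across (thin flange 17 mm) and shank 8 mm. The point is the centre of the head, 7 mm above the mat, where it is gripped across own x; from the point the bolt runs 5 mm toward own +y (head end) and 34 mm toward own -y (shank end). About 30 g.
- plug_grip (a point): a used spark plug with a white ceramic insulator, lying on a green mat 3 mm thick on the bench, 58 mm long along its own y, steel hexagon in its thicker half. The point is the centre of the hexagon (18 mm across own x, 13 mm long, 23 mm high), 11.5 mm above the mat, where it is gripped across own x; from the point the plug runs 20 mm toward own +y and 38 mm toward own -y. About 50 g.
- duct_tape_center (a point): bystander: a grey roll of tape lying flat, 96 mm across, 48 mm high. The point is its centre, half-way up.
- spanner_center (a point): bystander: a steel combination spanner lying flat, 172 mm long along its own y, 33 mm wide, 7 mm thick. The point is its centre.

How it is judged:
By the outcome, as a careful person would: the job done as asked, in the order asked, and still so for the second after the job is handed in, with the robot touching nothing.
It also fails if it takes over 136 s, if anything falls off the work surface, if the arm or the gripper's body presses on something with over 40 N, if the wrist force passes 120 N, or if a joint passes its speed limit or range.

### The arm

A 6-joint arm with a two-finger parallel gripper is mounted at the origin on a cart in front of the work surface, level with it; the furniture and walls round the work are solid. World frame = base frame: x ahead of the robot, y to its left, z up, the work surface at z = 0. Lengths are in m, angles in rad, forces in N, time in s.
With the tool pointing down it reaches from about 0.35 to 0.85 m from the base axis. Payload 8.1 kg.
Tool frame: the origin (TCP) lies between the finger pads; the fingertips stand 14 mm ahead of it and the grasp point (between the pads) lies 5 mm behind it; z points along the fingers, y is the line along which they close (so a half turn about z gives the same grasp; the last joint's range is limited). The gripper opens to 93 mm and grips with 3 to 60 N. Pads are 15 mm wide; open, the fingers measure 128 mm over their backs; the gripper's body (75 mm by 188 mm) begins 65 mm behind the grasp point.
Start: joints at [1.027, 0.13, 1.488, -0, 1.523, -0.085], TCP at [0.266, 0.538, 0.233] pointing down, gripper open.
Joint ranges: [-2.96, 2.96], [-0.89, 2.26], [0.02, 2.5], [-1.34, 4.48], [0, 2.73], [-2.66, 2.66]. Speed limits (rad/s): [2.39, 2.39, 2.79, 3.14, 3.14, 3.14].

### API

Orientations are given as a rotation vector (axis times angle).
In Python, from plant import robot gives the robot as it stands.
- The arm moves only by the tool arm_command, never from a script. Its argument "targets" is a list of rows, each an object of numbers: "x", "y", "z": the shift along the world's x, y, z in units of 500 mm (1.0 is 500 mm); "rx", "ry", "rz": the turn, a rotation vector about the world's x, y, z in units of 2 rad (1.0 is 2 rad); "claw": the closure in counts, from 0 (fully open) to 255 (shut). In form: [{"x": .., "y": .., "z": .., "rx": .., "ry": .., "rz": .., "claw": ..}, ...]. A call has 1 to 10 rows; each row is the pose to reach, as a shift and turn from the pose commanded when the call began; what a row does not reach only later rows make up. A row lasts 1/12 s, in which the tool goes at most 41.7 mm and 7.16 degrees, less where a joint would pass 70% of its speed; a pose out of reach is approached as far as the arm can. A call with a number of a shift or a turn outside -1 to 1 is refused whole. A call with a gripper value outside its range is refused whole. The fingers move at their own pace and stop on an object; "squeeze" is the grip in N (left out, the last holds). Time passes only in rows, so rows that repeat a pose let the fingers close. It gives the time, the measured TCP pose, the force, the opening and the grip force at its end, in the units of the state.
- robot.read_state(): the state, without advancing time (a new reading comes with each control period).
- robot.read_camera(name): name is "scene" or "top" or "wrist"; returns (picture, depth): 384x512x3 uint8, red, green, blue; 384x512 float32, m along the optical axis (not along the pixel's ray), 0 where there is no reading.
- robot.get_calibration(name): a dict with "intrinsics" (3x3 intrinsics, pixels), "origin" and "orientation" of the camera in the world. Camera axes: x right, y up, looking along -z (the intrinsics and any distortion apply to the point x, -y, -z); pixel columns grow to the right and rows downward; lengths in m; the calibration is good to about 2 mm. The wrist camera is an equidistant fisheye: a pixel r from the principal point sees the ray r / f radians off the axis. A picture is of the moment at which its call begins: read the wrist's pose just before it. get_calibration takes no time and is no camera call; for the wrist camera it gives the pose at the moment of the call.
- robot.close_job(): hands the job in; it is judged then, once.
The state is a dict: "t": time; "q": joint angles; "dq": joint speeds; "joint_torque": joint torques, N m; "tool_pos": TCP position; "orientation": TCP orientation; "force": force on the tool from outside, world axes, zero at the start; "wrist_torque": the same for the moment, N m; "opening": finger opening in m; "gripper_force": force on a finger pad.
Only numpy, scipy, OpenCV 4.12 (cv2) and the standard library are available. Lean on these libraries where they do the work, as an engineer would, in place of code of your own. Each camera call takes 0.05 s, during which the arm holds its last target. There are 200 camera calls.

## Working session

There is one attempt and no reset: what is moved stays moved. The work goes in short steps, Python scripts to look and compute and a tool call to move; the robot and the scene stay as the last step left them, time stands still between calls to the robot, and variables do not carry over. Pictures are saved under pics/ and viewed, at most 14 in all, crops included, and the job is handed in when it is done.

Besides the shell and the picture viewer there is one more tool, called after ">>>" by a JSON object that holds its "op" and its "data", one argument or row to a line. arm_command: Moves the arm, as the interface text tells. Shifts and turns lie within -1 to 1; 1 stands for 500 mm of shift or 2 rad of turn. Its arguments: {"type":"object","properties":{"targets":{"type":"array","items":{"type":"object","properties":{"x":{"type":"number","minimum":-1,"maximum":1},"y":{"type":"number","minimum":-1,"maximum":1},"z":{"type":"number","minimum":-1,"maximum":1},"rx":{"type":"number","minimum":-1,"maximum":1},"ry":{"type":"number","minimum":-1,"maximum":1},"rz":{"type":"number","minimum":-1,"maximum":1},"claw":{"type":"number"}}}},"squeeze":{"type":"number"}},"required":["targets"]}

```bash
mkdir -p pics; ls; cat > h.py <<'E'
import numpy as np, cv2
from plant import robot
def shot(n):
    c=robot.get_calibration(n); p,d=robot.read_camera(n); return c,p,d
def world(c,d):
    K=np.array(c['intrinsics']);h,w=d.shape
    u,v=np.meshgrid(np.arange(w),np.arange(h))
    P=np.stack([(u-K[0,2])/K[0,0]*d,-(v-K[1,2])/K[1,1]*d,-d],-1)
    R=np.array(c['orientation']); R=R if R.shape==(3,3) else cv2.Rodrigues(R)[0]
    return P@R.T+np.array(c['origin'])
E
python3 - <<'E'
from h import *
for n in('top','scene'):
    c,p,d=shot(n); print(n,c); cv2.imwrite(f'pics/{n}0.png',p[:,:,::-1]); np.savez(f'{n}0.npz',p=p,W=world(c,d))
print(robot.read_state())
E
```

```text
pics
top {'intrinsics': array([[413.41365859,   0.        , 254.15798277],
       [  0.        , 413.41365859, 191.13195422],
       [  0.        ,   0.        ,   1.        ]]), 'origin': array([0.40095164, 0.03231771, 1.16955624]), 'orientation': array([ 0.10488308, -0.07845136, -1.56028514])}
scene {'intrinsics': array([[409.29857764,   0.        , 254.01394632],
       [  0.        , 409.29857764, 194.40949275],
       [  0.        ,   0.        ,   1.        ]]), 'origin': array([-0.27150683, -0.42515094,  0.6716749 ]), 'orientation': array([ 0.8862918 , -0.48703044, -0.97136083])}
{'t': 0.1, 'q': array([ 1.02658761e+00,  1.31094087e-01,  1.48918229e+00,  6.76163339e-06,
        1.52299471e+00, -8.53980993e-02]), 'dq': array([ 0.0003968 , -0.00090513, -0.0022765 , -0.00046455,  0.00154974,
        0.00020692]), 'joint_torque': array([ 1.95483597e-03, -5.61338425e+01, -4.93098772e+01,  7.70681421e-02,
        2.89916690e-02, -5.83958149e-05]), 'tool_pos': array([0.26544866, 0.53753424, 0.23168074]), 'orientation': array([-7.14273941e-01, -3.05877516e+00,  2.50321307e-03]), 'force': array([ 0.40358836,  0.68902295, -0.65987692]), 'wrist_torque': array([-7.33203778e-03,  1.53062186e-02,  6.99833266e-05]), 'gripper_force': 0.0, 'opening': 0.09314363086013247}
```

View pics/top0.png

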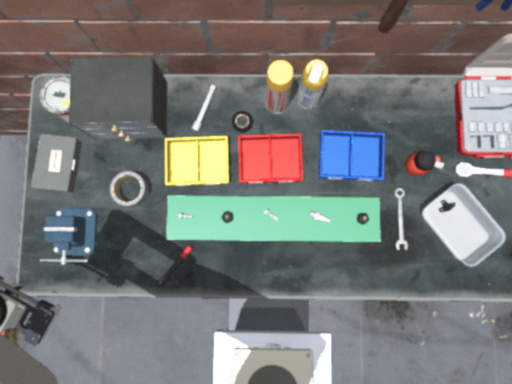

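View pics/scene0.png

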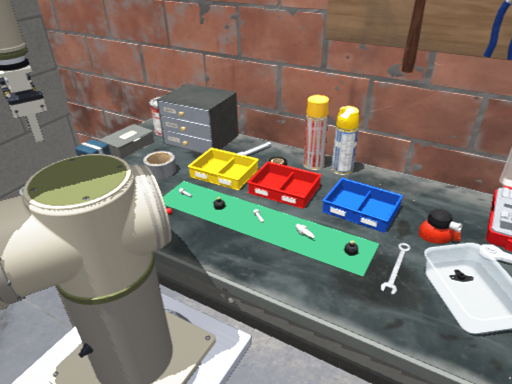

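The top view shows the mat with a bolt at (185,216), a knob at (227,216), a bolt at (271,214), the plug at (319,216) and a knob at (363,218). The yellow, red and blue trays are centred near (197,160), (270,158) and (352,155). The scene view agrees.

```bash
python3 - <<'E'
from h import *
z=np.load('top0.npz');p=z['p'].astype(int);W=z['W']
hsv=cv2.cvtColor(z['p'],cv2.COLOR_RGB2HSV)
roi=np.zeros(p.shape[:2],np.uint8);roi[198:240,170:378]=1
green=(hsv[...,0]>60)&(hsv[...,0]<90)&(hsv[...,1]>90)
print('mat z',np.median(W[(roi>0)&green],0))
m=((roi>0)&~green).astype(np.uint8)
n,l,s,c=cv2.connectedComponentsWithStats(m)
for i in range(1,n):
    if s[i,4]<8: continue
    q=W[l==i]; mu=q.mean(0); U,S,V=np.linalg.svd(q[:,:2]-mu[:2],full_matrices=False)
    t=(q[:,:2]-mu[:2])@V[0]
    print('part',c[i].round(1),s[i,4],mu.round(4),'zmax',q[:,2].max().round(4),'axis',V[0].round(3),'range',t.min().round(4),t.max().round(4))
for nme,(a,b) in dict(yellow=(22,34),red=(0,6),blue=(105,125)).items():
    hh=hsv[...,0]; m=(hh>=a)&(hh<=b)&(hsv[...,1]>150); m[:125]=0;m[192:]=0;m[:,:160]=0;m[:,390:]=0
    q=W[m&(W[...,2]>.032)&(W[...,2]<.05)]
    r=cv2.minAreaRect(q[:,:2].astype(np.float32)*1000); print(nme,len(q),r,np.median(q[:,2]))
E
python3 - <<'E'
import cv2
a=cv2.imread('pics/top0.png')[195:243,165:383]
cv2.imwrite('pics/mat.png',cv2.resize(a,(800,176),interpolation=cv2.INTER_CUBIC))
E
```

```text
mat z [ 0.47751802 -0.07455911  0.00329222]
part [219.1 226.8] 2394 [0.4359 0.15   0.0079] zmax 1.1696 axis [0.017 1.   ] range -0.1939 0.1418
part [318.6 216.5] 174 [ 0.4668 -0.128   0.0133] zmax 0.03 axis [-0.343 -0.939] range -0.0302 0.0362
part [362.6 218. ] 103 [ 0.462  -0.2425  0.0442] zmax 1.1696 axis [ 0.218 -0.976] range -0.2815 0.0226
yellow 75 ((617.330810546875, 211.78854370117188), (125.67668151855469, 170.0347900390625), 2.1337709426879883) 0.037826864694952445
red 427 ((626.8666381835938, 8.478195190429688), (131.01234436035156, 174.17276000976562), 2.1898066997528076) 0.0407169407758039
blue 450 ((638.0068359375, -218.60202026367188), (175.10765075683594, 131.95623779296875), 87.1671142578125) 0.0403884087830223
```

View pics/mat.png

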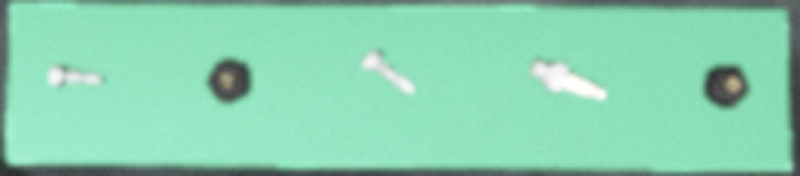

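```bash
python3 - <<'E'
from h import *
z=np.load('top0.npz');hsv=cv2.cvtColor(z['p'],cv2.COLOR_RGB2HSV)
c=robot.get_calibration('top');K=c['intrinsics'];R=cv2.Rodrigues(c['orientation'])[0];o=c['origin']
def ray(u,v,h):
    d=np.stack([(u-K[0,2])/K[0,0],-(v-K[1,2])/K[1,1],-np.ones_like(u)],-1)@R.T
    return o+d*((h-o[2])/d[...,2:])
sat=hsv[...,1].astype(float)
for n,u0,h in(('boltL',184,.01),('knobL',227,.018),('boltM',271,.01),('plug',319,.014),('knobR',363,.018)):
    s=sat[203:232,u0-15:u0+16]; ref=np.median(s)
    if 'knob' in n: w=(hsv[203:232,u0-15:u0+16,2]<110)*1.
    else: w=np.clip(ref-s-12,0,None); w=(w>0.25*w.max())*1.
    v,u=np.nonzero(w); P=ray(u+u0-15.,v+203.,h)[:,:2]; mu=P.mean(0)
    V=np.linalg.svd(P-mu)[2][0]; V=V if V[1]>0 else -V
    t=(P-mu)@V; s_=(P-mu)@[-V[1],V[0]]
    print(n,len(P),mu.round(4),'axis deg',np.degrees(np.arctan2(V[1],V[0])).round(1),'range',t.min().round(4),t.max().round(4),'width+/-',[np.ptp(s_[t>0]).round(4),np.ptp(s_[t<=0]).round(4)])
E
```

```text
boltL 58 [0.4662 0.2493] axis deg 86.6 range -0.0229 0.0172 width+/- [np.float64(0.0144), np.float64(0.0088)]
knobL 70 [0.4643 0.1262] axis deg 135.0 range -0.0139 0.0137 width+/- [np.float64(0.0258), np.float64(0.0258)]
boltM 65 [0.472  0.0073] axis deg 53.4 range -0.0251 0.0208 width+/- [np.float64(0.0158), np.float64(0.0096)]
plug 126 [ 0.4667 -0.1284] axis deg 68.5 range -0.0323 0.0278 width+/- [np.float64(0.0234), np.float64(0.0156)]
knobR 71 [ 0.4631 -0.2464] axis deg 156.9 range -0.0157 0.0134 width+/- [np.float64(0.0259), np.float64(0.0279)]
```

```bash
python3 - <<'E'
import numpy as np
W=np.load('top0.npz')['W']
q=W[205:295,85:190].reshape(-1,3); q=q[(q[:,2]<1)&(q[:,2]>.02)&(q[:,1]<.55)]
print(len(q),q.min(0),q.max(0))
E
```

```text
116 [0.28347575 0.23037103 0.02000375] [0.4942173  0.52437843 0.07427022]
```

>>> {"op": "arm_command", "data": {
  "targets": [
    {"x": 0.03, "y": -0.04, "z": 0.04},
    {"x": 0.07, "y": -0.1, "z": 0.06},
    {"x": 0.11, "y": -0.18, "z": 0.06},
    {"x": 0.15, "y": -0.25, "z": 0.06, "rz": -0.05}
  ]
}}

```text
schema error: expected keys x, y, z, rx, ry, rz, claw
```

>>> {"op": "arm_command", "data": {
  "targets": [
    {"x": 0.38, "y": -0.88, "z": 0, "rx": 0, "ry": 0, "rz": -0.556, "claw": 0},
    {"x": 0.38, "y": -0.88, "z": 0, "rx": 0, "ry": 0, "rz": -0.556, "claw": 0},
    {"x": 0.38, "y": -0.88, "z": 0, "rx": 0, "ry": 0, "rz": -0.556, "claw": 0},
    {"x": 0.38, "y": -0.88, "z": 0, "rx": 0, "ry": 0, "rz": -0.556, "claw": 0},
    {"x": 0.38, "y": -0.88, "z": 0, "rx": 0, "ry": 0, "rz": -0.556, "claw": 0},
    {"x": 0.38, "y": -0.88, "z": 0, "rx": 0, "ry": 0, "rz": -0.556, "claw": 0},
    {"x": 0.38, "y": -0.88, "z": 0, "rx": 0, "ry": 0, "rz": -0.556, "claw": 0},
    {"x": 0.38, "y": -0.88, "z": 0, "rx": 0, "ry": 0, "rz": -0.556, "claw": 0},
    {"x": 0.38, "y": -0.88, "z": 0, "rx": 0, "ry": 0, "rz": -0.556, "claw": 0},
    {"x": 0.38, "y": -0.88, "z": 0, "rx": 0, "ry": 0, "rz": -0.556, "claw": 0}
  ],
  "squeeze": 25
}}

```text
t: 0.93
tool_pos: [0.431, 0.1535, 0.2325]
orientation: [-2.23, -2.213, -0.0]
force: [-0.3, -0.3, 1.0]
opening: 0.0929
gripper_force: 0.0
```

>>> {"op": "arm_command", "data": {
  "targets": [
    {"x": 0.04, "y": -0.4, "z": -0.06, "rx": 0, "ry": 0, "rz": 0, "claw": 0},
    {"x": 0.04, "y": -0.4, "z": -0.06, "rx": 0, "ry": 0, "rz": 0, "claw": 0},
    {"x": 0.04, "y": -0.4, "z": -0.06, "rx": 0, "ry": 0, "rz": 0, "claw": 0},
    {"x": 0.04, "y": -0.4, "z": -0.06, "rx": 0, "ry": 0, "rz": 0, "claw": 0},
    {"x": 0.04, "y": -0.4, "z": -0.06, "rx": 0, "ry": 0, "rz": 0, "claw": 0},
    {"x": 0.04, "y": -0.4, "z": -0.06, "rx": 0, "ry": 0, "rz": 0, "claw": 0},
    {"x": 0.04, "y": -0.4, "z": -0.06, "rx": 0, "ry": 0, "rz": 0, "claw": 0}
  ]
}}

```text
t: 1.52
tool_pos: [0.4503, -0.0462, 0.2018]
orientation: [-2.225, -2.216, 0.001]
force: [-0.2, 0.5, -0.8]
opening: 0.0928
gripper_force: 0.0
```

```bash
python3 - <<'E'
from h import *
c,p,d=shot('wrist'); print(c, robot.read_state()['tool_pos']); cv2.imwrite('pics/w1.png',cv2.resize(p[:,:,::-1],(800,600))); np.savez('w1.npz',p=p,d=d,**{k:np.array(v) for k,v in c.items()})
E
```

```text
{'intrinsics': array([[297.31863964,   0.        , 257.8180248 ],
       [  0.        , 297.31863964, 192.36661897],
       [  0.        ,   0.        ,   1.        ]]), 'origin': array([0.44938992, 0.0220891 , 0.35488519]), 'orientation': array([-0.24966552,  0.00364375, -0.00441768])} [ 0.45047064 -0.04489776  0.20217463]
```

View pics/w1.png

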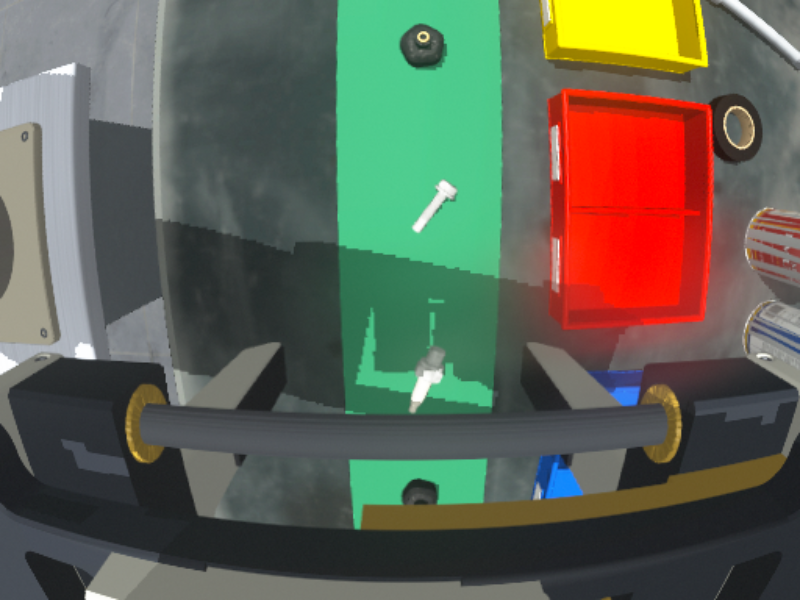

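The wrist view shows the left knob's insert at (423,37), the middle bolt's head at (447,189) and tip at (417,231), the plug's hex at (432,360) with its ceramic end near (415,410), and the right knob at (420,492).

```bash
cat >> h.py <<'E'
def fray(c,u,v,h):
    K=np.array(c['intrinsics']);a=np.array([u-K[0,2],-(v-K[1,2])])/K[0,0];r=np.hypot(*a)+1e-12
    d=cv2.Rodrigues(np.array(c['orientation']))[0]@np.array([*(a/r*np.sin(r)),-np.cos(r)])
    o=np.array(c['origin']);return (o+d*(h-o[2])/d[2])[:2]
E
python3 - <<'E'
from h import *
c=np.load('w1.npz')
for n,u,v,h in(('knobL',423,37,.034),('bMhead',447,189,.013),('bMtip',417,231,.01),('hex',432,358,.018),('plugtip',415,408,.012),('plugtop',438,348,.014),('knobR',420,492,.026)):
    print(n,fray(c,u/1.5625,v/1.5625,h).round(4))
E
```

```text
knobL [0.4628 0.1276]
bMhead [0.4806 0.0189]
bMtip [ 0.4587 -0.0125]
hex [ 0.4704 -0.11  ]
plugtip [ 0.4575 -0.1569]
plugtop [ 0.4752 -0.1032]
knobR [ 0.4621 -0.2342]
```

>>> {"op": "arm_command", "data": {
  "targets": [
    {"x": 0.025, "y": -0.4, "z": -0.1, "rx": 0, "ry": 0, "rz": 0, "claw": 60},
    {"x": 0.025, "y": -0.4, "z": -0.1, "rx": 0, "ry": 0, "rz": 0, "claw": 60},
    {"x": 0.025, "y": -0.4, "z": -0.1, "rx": 0, "ry": 0, "rz": 0, "claw": 60},
    {"x": 0.025, "y": -0.4, "z": -0.1, "rx": 0, "ry": 0, "rz": 0, "claw": 60},
    {"x": 0.025, "y": -0.4, "z": -0.1, "rx": 0, "ry": 0, "rz": 0, "claw": 60},
    {"x": 0.025, "y": -0.4, "z": -0.1, "rx": 0, "ry": 0, "rz": 0, "claw": 60},
    {"x": 0.025, "y": -0.4, "z": -0.26, "rx": 0, "ry": 0, "rz": 0, "claw": 60},
    {"x": 0.025, "y": -0.4, "z": -0.26, "rx": 0, "ry": 0, "rz": 0, "claw": 60},
    {"x": 0.025, "y": -0.4, "z": -0.26, "rx": 0, "ry": 0, "rz": 0, "claw": 60}
  ]
}}

```text
t: 2.32
tool_pos: [0.4593, -0.2399, 0.0651]
orientation: [-2.211, -2.215, 0.003]
force: [-1.8, 0.7, -1.4]
opening: 0.071
gripper_force: 0.0
```

```bash
python3 - <<'E'
from h import *
c,p,d=shot('wrist'); cv2.imwrite('pics/w2.png',p[:,:,::-1]); print({k:v for k,v in robot.read_state().items() if k in('tool_pos','opening')},c['origin'],c['orientation']);np.savez('w2.npz',**{k:np.array(v) for k,v in c.items()})
E
```

```text
{'tool_pos': array([ 0.46064545, -0.24073891,  0.06865514]), 'opening': 0.0710758273814656} [ 0.45928399 -0.17261176  0.2186111 ] [-0.24301829  0.01118737  0.00258447]
```

View pics/w2.png

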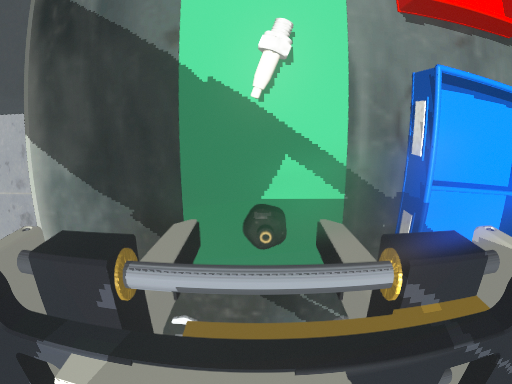

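The close wrist view has the right knob's insert at (265,238), the plug's hex at (276,42), its ceramic tip at (257,95) and its threaded end at (285,22).

```bash
python3 - <<'E'
from h import *
c=np.load('w2.npz')
for n,u,v,h in(('knobR',265,238,.034),('hex',275.5,44,.02),('hex',275.5,42,.014),('tip',257,95,.012),('top',285,22,.012)):
    print(n,fray(c,u,v,h).round(4))
print(robot.read_state()['tool_pos'])
E
```

```text
knobR [ 0.4621 -0.2499]
hex [ 0.4687 -0.1205]
hex [ 0.469  -0.1175]
tip [ 0.4563 -0.1551]
top [ 0.4758 -0.1015]
[ 0.46064545 -0.24073891  0.06865514]
```

>>> {"op": "arm_command", "data": {
  "targets": [
    {"x": 0.004, "y": -0.014, "z": -0.04, "rx": 0, "ry": 0, "rz": 0, "claw": 60},
    {"x": 0.004, "y": -0.014, "z": -0.09, "rx": 0, "ry": 0, "rz": 0, "claw": 60},
    {"x": 0.004, "y": -0.014, "z": -0.09, "rx": 0, "ry": 0, "rz": 0, "claw": 60},
    {"x": 0.004, "y": -0.014, "z": -0.09, "rx": 0, "ry": 0, "rz": 0, "claw": 60}
  ]
}}

```text
t: 2.7
tool_pos: [0.4659, -0.2506, 0.029]
orientation: [-2.219, -2.222, -0.0]
force: [0.2, -0.1, -0.3]
opening: 0.0708
gripper_force: 0.0
```

>>> {"op": "arm_command", "data": {
  "targets": [
    {"x": -0.006, "y": 0.004, "z": -0.015, "rx": 0, "ry": 0, "rz": 0, "claw": 60},
    {"x": -0.006, "y": 0.004, "z": -0.015, "rx": 0, "ry": 0, "rz": 0, "claw": 60},
    {"x": -0.006, "y": 0.004, "z": -0.015, "rx": 0, "ry": 0, "rz": 0, "claw": 255},
    {"x": -0.006, "y": 0.004, "z": -0.015, "rx": 0, "ry": 0, "rz": 0, "claw": 255},
    {"x": -0.006, "y": 0.004, "z": -0.015, "rx": 0, "ry": 0, "rz": 0, "claw": 255},
    {"x": -0.006, "y": 0.004, "z": -0.015, "rx": 0, "ry": 0, "rz": 0, "claw": 255},
    {"x": -0.006, "y": 0.004, "z": -0.015, "rx": 0, "ry": 0, "rz": 0, "claw": 255},
    {"x": -0.006, "y": 0.004, "z": -0.015, "rx": 0, "ry": 0, "rz": 0, "claw": 255},
    {"x": -0.006, "y": 0.004, "z": -0.015, "rx": 0, "ry": 0, "rz": 0, "claw": 255}
  ]
}}

```text
t: 3.45
tool_pos: [0.4624, -0.2496, 0.0202]
orientation: [2.222, 2.221, 0.0]
force: [0.4, 0.8, 0.6]
opening: 0.031
gripper_force: 25.0
```

>>> {"op": "arm_command", "data": {
  "targets": [
    {"x": 0, "y": 0, "z": 0.08, "rx": 0, "ry": 0, "rz": 0, "claw": 255},
    {"x": 0, "y": 0, "z": 0.16, "rx": 0, "ry": 0, "rz": 0, "claw": 255},
    {"x": 0.08, "y": -0.01, "z": 0.16, "rx": 0, "ry": 0, "rz": 0, "claw": 255},
    {"x": 0.16, "y": -0.02, "z": 0.16, "rx": 0, "ry": 0, "rz": 0, "claw": 255},
    {"x": 0.24, "y": -0.022, "z": 0.16, "rx": 0, "ry": 0, "rz": 0, "claw": 255},
    {"x": 0.31, "y": -0.022, "z": 0.16, "rx": 0, "ry": 0, "rz": 0, "claw": 255},
    {"x": 0.346, "y": -0.022, "z": 0.16, "rx": 0, "ry": 0, "rz": 0, "claw": 255},
    {"x": 0.346, "y": -0.022, "z": 0.16, "rx": 0, "ry": 0, "rz": 0, "claw": 255},
    {"x": 0.346, "y": -0.022, "z": 0.16, "rx": 0, "ry": 0, "rz": 0, "claw": 255}
  ]
}}

```text
t: 4.2
tool_pos: [0.6357, -0.2602, 0.0992]
orientation: [-2.22, -2.222, 0.001]
force: [-1.1, -0.6, 0.2]
opening: 0.0315
gripper_force: 25.0
```

>>> {"op": "arm_command", "data": {
  "targets": [
    {"x": 0, "y": 0, "z": -0.06, "rx": 0, "ry": 0, "rz": 0, "claw": 255},
    {"x": 0, "y": 0, "z": -0.12, "rx": 0, "ry": 0, "rz": 0, "claw": 255},
    {"x": 0, "y": 0, "z": -0.14, "rx": 0, "ry": 0, "rz": 0, "claw": 255},
    {"x": 0, "y": 0, "z": -0.15, "rx": 0, "ry": 0, "rz": 0, "claw": 255},
    {"x": 0, "y": 0, "z": -0.15, "rx": 0, "ry": 0, "rz": 0, "claw": 255},
    {"x": 0, "y": 0, "z": -0.15, "rx": 0, "ry": 0, "rz": 0, "claw": 255}
  ]
}}

```text
t: 4.7
tool_pos: [0.6357, -0.261, 0.0266]
orientation: [2.221, 2.22, 0.001]
force: [0.3, 0.3, 0.4]
opening: 0.0311
gripper_force: 25.0
```

>>> {"op": "arm_command", "data": {
  "targets": [
    {"x": 0, "y": 0, "z": -0.006, "rx": 0, "ry": 0, "rz": 0, "claw": 255},
    {"x": 0, "y": 0, "z": -0.01, "rx": 0, "ry": 0, "rz": 0, "claw": 255},
    {"x": 0, "y": 0, "z": -0.01, "rx": 0, "ry": 0, "rz": 0, "claw": 255},
    {"x": 0, "y": 0, "z": -0.01, "rx": 0, "ry": 0, "rz": 0, "claw": 110},
    {"x": 0, "y": 0, "z": -0.01, "rx": 0, "ry": 0, "rz": 0, "claw": 110},
    {"x": 0, "y": 0, "z": -0.01, "rx": 0, "ry": 0, "rz": 0, "claw": 110},
    {"x": 0, "y": 0, "z": -0.01, "rx": 0, "ry": 0, "rz": 0, "claw": 110},
    {"x": 0, "y": 0, "z": -0.01, "rx": 0, "ry": 0, "rz": 0, "claw": 110},
    {"x": 0, "y": 0, "z": -0.01, "rx": 0, "ry": 0, "rz": 0, "claw": 110}
  ]
}}

```text
t: 5.45
tool_pos: [0.6353, -0.2605, 0.02]
orientation: [-2.221, -2.221, 0.0]
force: [-0.6, 0.3, -0.4]
opening: 0.053
gripper_force: 0.0
```

>>> {"op": "arm_command", "data": {
  "targets": [
    {"x": 0, "y": 0, "z": 0.06, "rx": 0, "ry": 0, "rz": 0, "claw": 110},
    {"x": 0, "y": 0, "z": 0.12, "rx": 0, "ry": 0, "rz": 0, "claw": 110},
    {"x": 0, "y": 0, "z": 0.18, "rx": 0, "ry": 0, "rz": 0, "claw": 110},
    {"x": 0, "y": 0, "z": 0.2, "rx": 0, "ry": 0, "rz": 0, "claw": 110},
    {"x": 0, "y": 0, "z": 0.2, "rx": 0, "ry": 0, "rz": 0, "claw": 110}
  ]
}}

```text
t: 5.87
tool_pos: [0.6379, -0.2618, 0.1249]
orientation: [2.216, 2.217, 0.004]
force: [-0.6, -0.8, -0.4]
opening: 0.0529
gripper_force: 0.0
```

>>> {"op": "arm_command", "data": {
  "targets": [
    {"x": -0.349, "y": 0.777, "z": 0, "rx": 0, "ry": 0, "rz": 0, "claw": 60},
    {"x": -0.349, "y": 0.777, "z": 0, "rx": 0, "ry": 0, "rz": 0, "claw": 60},
    {"x": -0.349, "y": 0.777, "z": 0, "rx": 0, "ry": 0, "rz": 0, "claw": 60},
    {"x": -0.349, "y": 0.777, "z": 0, "rx": 0, "ry": 0, "rz": 0, "claw": 60},
    {"x": -0.349, "y": 0.777, "z": 0, "rx": 0, "ry": 0, "rz": 0, "claw": 60},
    {"x": -0.349, "y": 0.777, "z": 0, "rx": 0, "ry": 0, "rz": 0, "claw": 60},
    {"x": -0.349, "y": 0.777, "z": 0, "rx": 0, "ry": 0, "rz": 0, "claw": 60},
    {"x": -0.349, "y": 0.777, "z": 0, "rx": 0, "ry": 0, "rz": 0, "claw": 60},
    {"x": -0.349, "y": 0.777, "z": 0, "rx": 0, "ry": 0, "rz": 0, "claw": 60},
    {"x": -0.349, "y": 0.777, "z": 0, "rx": 0, "ry": 0, "rz": 0, "claw": 60}
  ]
}}

```text
t: 6.7
tool_pos: [0.4623, 0.1208, 0.1181]
orientation: [-2.221, -2.22, 0.003]
force: [1.8, 0.0, 1.0]
opening: 0.0708
gripper_force: 0.0
```

>>> {"op": "arm_command", "data": {
  "targets": [
    {"x": 0, "y": 0, "z": 0, "rx": 0, "ry": 0, "rz": 0, "claw": 60},
    {"x": 0, "y": 0, "z": 0, "rx": 0, "ry": 0, "rz": 0, "claw": 60},
    {"x": 0, "y": 0, "z": 0, "rx": 0, "ry": 0, "rz": 0, "claw": 60}
  ]
}}

```text
t: 6.95
tool_pos: [0.4641, 0.1192, 0.1189]
orientation: [-2.22, -2.222, 0.003]
force: [0.3, -0.9, -0.5]
opening: 0.0711
gripper_force: 0.0
```

```bash
python3 - <<'E'
from h import *
c,p,d=shot('wrist'); cv2.imwrite('pics/w3.png',p[:,:,::-1]); print(robot.read_state()['tool_pos']);np.savez('w3.npz',**{k:np.array(v) for k,v in c.items()})
E
```

```text
[0.46456275 0.11864196 0.11918615]
```

View pics/w3.png

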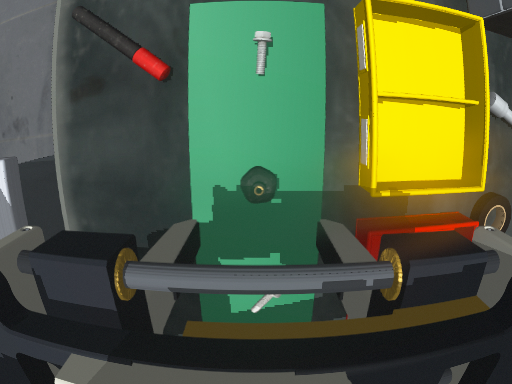

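The left knob's insert is at (259,189), and the left bolt's head is at (263,38) with its tip at (261,75). The yellow tray is also in view.

```bash
python3 - <<'E'
from h import *
c=np.load('w3.npz')
for n,u,v,h in(('knobL',259,189,.034),('bLhead',262.5,38,.012),('bLtip',261,75,.01),('yel corners',360,190,.04),('',485,190,.04),('',358,0,.04),('yel divider',362,95,.033),('',478,102,.033)):
    print(n,fray(c,u,v,h).round(4))
E
```

```text
knobL [0.4631 0.1296]
bLhead [0.466  0.2592]
bLtip [0.4648 0.2257]
yel corners [0.5476 0.1305]
 [0.6903 0.1311]
 [0.5441 0.2911]
yel divider [0.5479 0.2094]
 [0.6752 0.2171]
```

>>> {"op": "arm_command", "data": {
  "targets": [
    {"x": -0.003, "y": 0.019, "z": -0.07, "rx": 0, "ry": 0, "rz": 0, "claw": 60},
    {"x": -0.003, "y": 0.019, "z": -0.13, "rx": 0, "ry": 0, "rz": 0, "claw": 60},
    {"x": -0.003, "y": 0.019, "z": -0.17, "rx": 0, "ry": 0, "rz": 0, "claw": 60},
    {"x": -0.003, "y": 0.019, "z": -0.186, "rx": 0, "ry": 0, "rz": 0, "claw": 60},
    {"x": -0.003, "y": 0.019, "z": -0.186, "rx": 0, "ry": 0, "rz": 0, "claw": 60},
    {"x": -0.003, "y": 0.019, "z": -0.186, "rx": 0, "ry": 0, "rz": 0, "claw": 60}
  ]
}}

```text
t: 7.5
tool_pos: [0.4636, 0.1281, 0.0273]
orientation: [-2.223, -2.219, 0.001]
force: [-0.2, 0.3, 0.5]
opening: 0.0713
gripper_force: 0.0
```

>>> {"op": "arm_command", "data": {
  "targets": [
    {"x": 0, "y": 0, "z": -0.013, "rx": 0, "ry": 0, "rz": 0, "claw": 60},
    {"x": 0, "y": 0, "z": -0.013, "rx": 0, "ry": 0, "rz": 0, "claw": 60},
    {"x": 0, "y": 0, "z": -0.013, "rx": 0, "ry": 0, "rz": 0, "claw": 255},
    {"x": 0, "y": 0, "z": -0.013, "rx": 0, "ry": 0, "rz": 0, "claw": 255},
    {"x": 0, "y": 0, "z": -0.013, "rx": 0, "ry": 0, "rz": 0, "claw": 255},
    {"x": 0, "y": 0, "z": -0.013, "rx": 0, "ry": 0, "rz": 0, "claw": 255},
    {"x": 0, "y": 0, "z": -0.013, "rx": 0, "ry": 0, "rz": 0, "claw": 255},
    {"x": 0, "y": 0, "z": -0.013, "rx": 0, "ry": 0, "rz": 0, "claw": 255},
    {"x": 0, "y": 0, "z": -0.013, "rx": 0, "ry": 0, "rz": 0, "claw": 255}
  ]
}}

```text
t: 8.25
tool_pos: [0.4632, 0.1291, 0.0207]
orientation: [2.221, 2.222, 0.0]
force: [-0.6, -0.2, 1.3]
opening: 0.0309
gripper_force: 25.0
```

>>> {"op": "arm_command", "data": {
  "targets": [
    {"x": 0, "y": 0, "z": 0.08, "rx": 0, "ry": 0, "rz": 0, "claw": 255},
    {"x": 0, "y": 0, "z": 0.16, "rx": 0, "ry": 0, "rz": 0, "claw": 255},
    {"x": 0, "y": 0, "z": 0.2, "rx": 0, "ry": 0, "rz": 0, "claw": 255},
    {"x": 0, "y": 0, "z": 0.2, "rx": 0, "ry": 0, "rz": 0, "claw": 255}
  ]
}}

```text
t: 8.58
tool_pos: [0.4669, 0.1297, 0.1266]
orientation: [2.217, 2.218, 0.012]
force: [0.8, -0.2, 0.7]
opening: 0.031
gripper_force: 25.0
```

>>> {"op": "arm_command", "data": {
  "targets": [
    {"x": 0.35, "y": -0.61, "z": 0, "rx": 0, "ry": 0, "rz": 0, "claw": 255},
    {"x": 0.35, "y": -0.61, "z": 0, "rx": 0, "ry": 0, "rz": 0, "claw": 255},
    {"x": 0.35, "y": -0.61, "z": 0, "rx": 0, "ry": 0, "rz": 0, "claw": 255},
    {"x": 0.35, "y": -0.61, "z": 0, "rx": 0, "ry": 0, "rz": 0, "claw": 255},
    {"x": 0.35, "y": -0.61, "z": 0, "rx": 0, "ry": 0, "rz": 0, "claw": 255},
    {"x": 0.35, "y": -0.61, "z": 0, "rx": 0, "ry": 0, "rz": 0, "claw": 255},
    {"x": 0.35, "y": -0.61, "z": 0, "rx": 0, "ry": 0, "rz": 0, "claw": 255},
    {"x": 0.35, "y": -0.61, "z": 0, "rx": 0, "ry": 0, "rz": 0, "claw": 255},
    {"x": 0.35, "y": -0.61, "z": 0, "rx": 0, "ry": 0, "rz": 0, "claw": 255},
    {"x": 0.35, "y": -0.61, "z": 0, "rx": 0, "ry": 0, "rz": 0, "claw": 255}
  ]
}}

```text
t: 9.42
tool_pos: [0.6387, -0.1803, 0.119]
orientation: [2.226, 2.217, -0.002]
force: [0.2, 0.4, -0.2]
opening: 0.0304
gripper_force: 25.0
```

>>> {"op": "arm_command", "data": {
  "targets": [
    {"x": 0, "y": 0, "z": 0, "rx": 0, "ry": 0, "rz": 0, "claw": 255},
    {"x": 0, "y": 0, "z": 0, "rx": 0, "ry": 0, "rz": 0, "claw": 255},
    {"x": 0, "y": 0, "z": 0, "rx": 0, "ry": 0, "rz": 0, "claw": 255}
  ]
}}

```text
t: 9.67
tool_pos: [0.6375, -0.1746, 0.1199]
orientation: [-2.219, -2.222, 0.001]
force: [-0.4, 0.2, -0.8]
opening: 0.0311
gripper_force: 25.0
```

>>> {"op": "arm_command", "data": {
  "targets": [
    {"x": 0, "y": -0.004, "z": -0.07, "rx": 0, "ry": 0, "rz": 0, "claw": 255},
    {"x": 0, "y": -0.004, "z": -0.13, "rx": 0, "ry": 0, "rz": 0, "claw": 255},
    {"x": 0, "y": -0.004, "z": -0.17, "rx": 0, "ry": 0, "rz": 0, "claw": 255},
    {"x": 0, "y": -0.004, "z": -0.186, "rx": 0, "ry": 0, "rz": 0, "claw": 255},
    {"x": 0, "y": -0.004, "z": -0.186, "rx": 0, "ry": 0, "rz": 0, "claw": 255},
    {"x": 0, "y": -0.004, "z": -0.186, "rx": 0, "ry": 0, "rz": 0, "claw": 255}
  ]
}}

```text
t: 10.17
tool_pos: [0.6383, -0.1773, 0.0284]
orientation: [2.22, 2.222, 0.0]
force: [1.0, 0.3, -0.2]
opening: 0.0307
gripper_force: 25.0
```

>>> {"op": "arm_command", "data": {
  "targets": [
    {"x": 0, "y": 0, "z": -0.006, "rx": 0, "ry": 0, "rz": 0, "claw": 255},
    {"x": 0, "y": 0, "z": -0.013, "rx": 0, "ry": 0, "rz": 0, "claw": 255},
    {"x": 0, "y": 0, "z": -0.013, "rx": 0, "ry": 0, "rz": 0, "claw": 255},
    {"x": 0, "y": 0, "z": -0.013, "rx": 0, "ry": 0, "rz": 0, "claw": 110},
    {"x": 0, "y": 0, "z": -0.013, "rx": 0, "ry": 0, "rz": 0, "claw": 110},
    {"x": 0, "y": 0, "z": -0.013, "rx": 0, "ry": 0, "rz": 0, "claw": 110},
    {"x": 0, "y": 0, "z": -0.013, "rx": 0, "ry": 0, "rz": 0, "claw": 110},
    {"x": 0, "y": 0, "z": -0.013, "rx": 0, "ry": 0, "rz": 0, "claw": 110},
    {"x": 0, "y": 0, "z": -0.013, "rx": 0, "ry": 0, "rz": 0, "claw": 110}
  ]
}}

```text
t: 10.92
tool_pos: [0.6382, -0.178, 0.0212]
orientation: [2.221, 2.221, 0.0]
force: [-0.2, -0.9, -0.0]
opening: 0.0527
gripper_force: 0.0
```

>>> {"op": "arm_command", "data": {
  "targets": [
    {"x": 0, "y": 0, "z": 0.06, "rx": 0, "ry": 0, "rz": 0, "claw": 110},
    {"x": 0, "y": 0, "z": 0.12, "rx": 0, "ry": 0, "rz": 0, "claw": 110},
    {"x": 0, "y": 0, "z": 0.18, "rx": 0, "ry": 0, "rz": 0, "claw": 110},
    {"x": 0, "y": 0, "z": 0.2, "rx": 0, "ry": 0, "rz": 0, "claw": 110},
    {"x": 0, "y": 0, "z": 0.2, "rx": 0, "ry": 0, "rz": 0, "claw": 110}
  ]
}}

```text
t: 11.33
tool_pos: [0.6408, -0.1789, 0.1257]
orientation: [2.217, 2.217, 0.005]
force: [0.0, -0.3, 0.2]
opening: 0.0528
gripper_force: 0.0
```

>>> {"op": "arm_command", "data": {
  "targets": [
    {"x": -0.313, "y": 0.397, "z": 0, "rx": 0, "ry": 0, "rz": -0.31, "claw": 110},
    {"x": -0.313, "y": 0.397, "z": 0, "rx": 0, "ry": 0, "rz": -0.31, "claw": 110},
    {"x": -0.313, "y": 0.397, "z": 0, "rx": 0, "ry": 0, "rz": -0.31, "claw": 110},
    {"x": -0.313, "y": 0.397, "z": 0, "rx": 0, "ry": 0, "rz": -0.31, "claw": 110},
    {"x": -0.313, "y": 0.397, "z": 0, "rx": 0, "ry": 0, "rz": -0.31, "claw": 110},
    {"x": -0.313, "y": 0.397, "z": 0, "rx": 0, "ry": 0, "rz": -0.31, "claw": 110},
    {"x": -0.313, "y": 0.397, "z": 0, "rx": 0, "ry": 0, "rz": -0.31, "claw": 110},
    {"x": -0.313, "y": 0.397, "z": -0.08, "rx": 0, "ry": 0, "rz": -0.31, "claw": 110},
    {"x": -0.313, "y": 0.397, "z": -0.08, "rx": 0, "ry": 0, "rz": -0.31, "claw": 110},
    {"x": -0.313, "y": 0.397, "z": -0.08, "rx": 0, "ry": 0, "rz": -0.31, "claw": 110}
  ],
  "squeeze": 40
}}

```text
t: 12.17
tool_pos: [0.4787, 0.0208, 0.078]
orientation: [-2.79, -1.437, 0.009]
force: [-0.3, 0.1, 0.1]
opening: 0.053
gripper_force: 0.0
```

```bash
python3 - <<'E'
from h import *
c,p,d=shot('wrist'); cv2.imwrite('pics/w4.png',cv2.resize(p[120:300,130:390,::-1],None,fx=3,fy=3)); s=robot.read_state();print(s['tool_pos'],s['orientation']);np.savez('w4.npz',**{k:np.array(v) for k,v in c.items()})
E
```

```text
[0.48039067 0.02045938 0.07994424] [-2.79155734 -1.43717061  0.00486665]
```

View pics/w4.png

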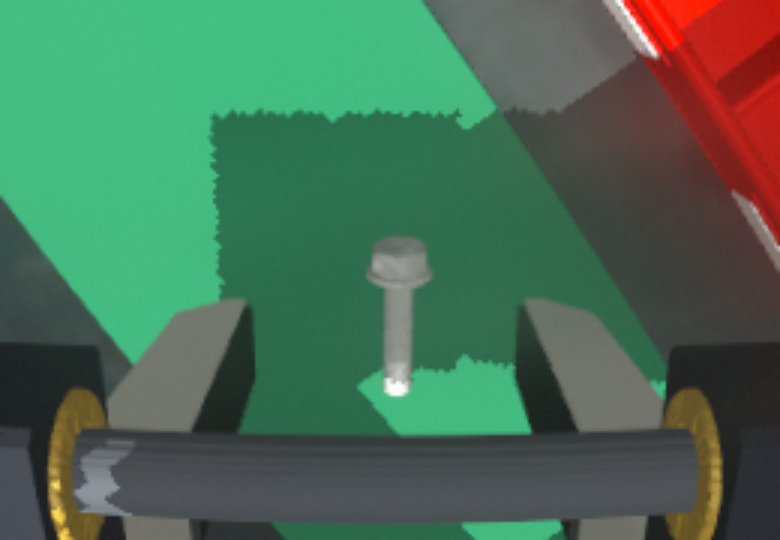

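The bolt is aligned between the fingers, with its head centred at crop (399,258) and its tip at (397,387).

```bash
python3 - <<'E'
from h import *
c=np.load('w4.npz')
for n,u,v,h in(('end',399,240,.012),('head',399,258,.013),('flange',400,278,.011),('tip',397,390,.01)):
    print(n,fray(c,130+u/3,120+v/3,h).round(4))
E
```

```text
end [0.4833 0.0237]
head [0.4807 0.0201]
flange [0.4774 0.015 ]
tip [ 0.4579 -0.0113]
```

>>> {"op": "arm_command", "data": {
  "targets": [
    {"x": 0.002, "y": 0.001, "z": -0.06, "rx": 0, "ry": 0, "rz": 0, "claw": 110},
    {"x": 0.002, "y": 0.001, "z": -0.1, "rx": 0, "ry": 0, "rz": 0, "claw": 110},
    {"x": 0.002, "y": 0.001, "z": -0.11, "rx": 0, "ry": 0, "rz": 0, "claw": 110},
    {"x": 0.002, "y": 0.001, "z": -0.11, "rx": 0, "ry": 0, "rz": 0, "claw": 110},
    {"x": 0.002, "y": 0.001, "z": -0.11, "rx": 0, "ry": 0, "rz": 0, "claw": 110}
  ]
}}

```text
t: 12.63
tool_pos: [0.4836, 0.0207, 0.0274]
orientation: [2.793, 1.437, 0.001]
force: [0.1, 0.3, -0.1]
opening: 0.0528
gripper_force: 0.0
```

>>> {"op": "arm_command", "data": {
  "targets": [
    {"x": -0.003, "y": 0, "z": -0.016, "rx": 0, "ry": 0, "rz": 0, "claw": 110},
    {"x": -0.003, "y": 0, "z": -0.016, "rx": 0, "ry": 0, "rz": 0, "claw": 110},
    {"x": -0.003, "y": 0, "z": -0.016, "rx": 0, "ry": 0, "rz": 0, "claw": 110},
    {"x": -0.003, "y": 0, "z": -0.016, "rx": 0, "ry": 0, "rz": 0, "claw": 255},
    {"x": -0.003, "y": 0, "z": -0.016, "rx": 0, "ry": 0, "rz": 0, "claw": 255},
    {"x": -0.003, "y": 0, "z": -0.016, "rx": 0, "ry": 0, "rz": 0, "claw": 255},
    {"x": -0.003, "y": 0, "z": -0.016, "rx": 0, "ry": 0, "rz": 0, "claw": 255},
    {"x": -0.003, "y": 0, "z": -0.016, "rx": 0, "ry": 0, "rz": 0, "claw": 255},
    {"x": -0.003, "y": 0, "z": -0.016, "rx": 0, "ry": 0, "rz": 0, "claw": 255},
    {"x": -0.003, "y": 0, "z": -0.016, "rx": 0, "ry": 0, "rz": 0, "claw": 255}
  ]
}}

```text
t: 13.47
tool_pos: [0.4812, 0.021, 0.0182]
orientation: [2.793, 1.438, 0.0]
force: [-0.4, 0.4, 0.4]
opening: 0.0143
gripper_force: 40.0
```

>>> {"op": "arm_command", "data": {
  "targets": [
    {"x": 0, "y": 0, "z": 0.06, "rx": 0, "ry": 0, "rz": 0, "claw": 255},
    {"x": 0, "y": 0, "z": 0.13, "rx": 0, "ry": 0, "rz": 0, "claw": 255},
    {"x": 0, "y": 0, "z": 0.18, "rx": 0, "ry": 0, "rz": 0.06, "claw": 255},
    {"x": 0.07, "y": -0.02, "z": 0.18, "rx": 0, "ry": 0, "rz": 0.12, "claw": 255},
    {"x": 0.14, "y": -0.04, "z": 0.18, "rx": 0, "ry": 0, "rz": 0.18, "claw": 255},
    {"x": 0.21, "y": -0.06, "z": 0.18, "rx": 0, "ry": 0, "rz": 0.24, "claw": 255},
    {"x": 0.26, "y": -0.07, "z": 0.18, "rx": 0, "ry": 0, "rz": 0.3, "claw": 255},
    {"x": 0.294, "y": -0.078, "z": 0.18, "rx": 0, "ry": 0, "rz": 0.32, "claw": 255},
    {"x": 0.294, "y": -0.078, "z": 0.18, "rx": 0, "ry": 0, "rz": 0.32, "claw": 255},
    {"x": 0.294, "y": -0.078, "z": 0.18, "rx": 0, "ry": 0, "rz": 0.32, "claw": 255}
  ]
}}

```text
t: 14.3
tool_pos: [0.6281, -0.0181, 0.1074]
orientation: [-2.2, -2.241, 0.001]
force: [-0.5, -0.3, -0.3]
opening: 0.0148
gripper_force: 40.0
```

>>> {"op": "arm_command", "data": {
  "targets": [
    {"x": 0, "y": 0, "z": 0, "rx": 0, "ry": 0, "rz": 0, "claw": 255},
    {"x": 0, "y": 0, "z": 0, "rx": 0, "ry": 0, "rz": 0, "claw": 255}
  ]
}}

```text
t: 14.47
tool_pos: [0.627, -0.0176, 0.1078]
orientation: [-2.199, -2.242, 0.001]
force: [-0.9, 0.5, -0.5]
opening: 0.014
gripper_force: 40.0
```

```bash
python3 - <<'E'
from h import *
c,p,d=shot('wrist'); cv2.imwrite('pics/w5.png',cv2.resize(p[:300,100:440,::-1],None,fx=2,fy=2)); s=robot.read_state();print(s['tool_pos'],s['orientation'],s['opening'])
E
```

```text
[ 0.62719324 -0.01758172  0.10808724] [-2.19927429e+00 -2.24273858e+00  5.51709826e-04] 0.014040789133177564
```

View pics/w5.png

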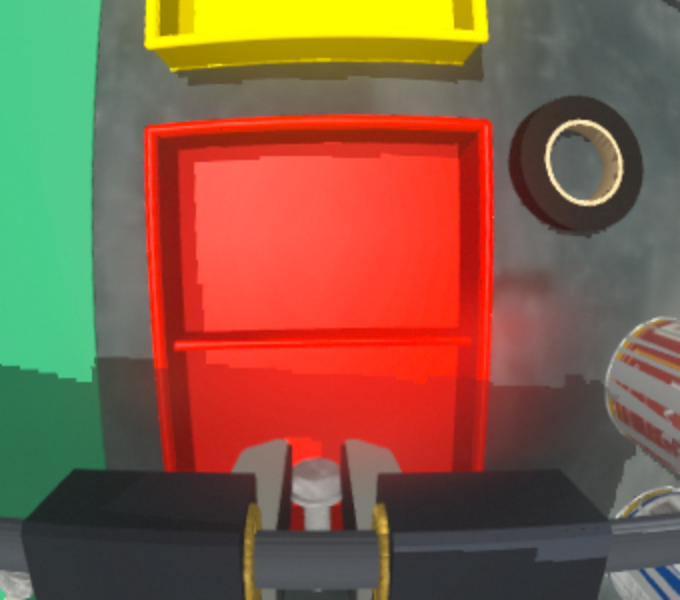

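The bolt's head shows between the pads at (318,483). It is held straight and is over the right bay of the red tray.

>>> {"op": "arm_command", "data": {
  "targets": [
    {"x": 0, "y": 0, "z": -0.07, "rx": 0, "ry": 0, "rz": 0, "claw": 255},
    {"x": 0, "y": 0, "z": -0.12, "rx": 0, "ry": 0, "rz": 0, "claw": 255},
    {"x": 0, "y": 0, "z": -0.15, "rx": 0, "ry": 0, "rz": 0, "claw": 255},
    {"x": 0, "y": 0, "z": -0.164, "rx": 0, "ry": 0, "rz": 0, "claw": 255},
    {"x": 0, "y": 0, "z": -0.164, "rx": 0, "ry": 0, "rz": 0, "claw": 255},
    {"x": 0, "y": 0, "z": -0.164, "rx": 0, "ry": 0, "rz": 0, "claw": 255}
  ]
}}

```text
t: 15.02
tool_pos: [0.6282, -0.0179, 0.0269]
orientation: [2.199, 2.243, 0.0]
force: [-0.1, -0.3, -0.3]
opening: 0.014
gripper_force: 40.0
```

>>> {"op": "arm_command", "data": {
  "targets": [
    {"x": 0, "y": 0, "z": -0.008, "rx": 0, "ry": 0, "rz": 0, "claw": 255},
    {"x": 0, "y": 0, "z": -0.014, "rx": 0, "ry": 0, "rz": 0, "claw": 255},
    {"x": 0, "y": 0, "z": -0.014, "rx": 0, "ry": 0, "rz": 0, "claw": 255},
    {"x": 0, "y": 0, "z": -0.014, "rx": 0, "ry": 0, "rz": 0, "claw": 140},
    {"x": 0, "y": 0, "z": -0.014, "rx": 0, "ry": 0, "rz": 0, "claw": 140},
    {"x": 0, "y": 0, "z": -0.014, "rx": 0, "ry": 0, "rz": 0, "claw": 140},
    {"x": 0, "y": 0, "z": -0.014, "rx": 0, "ry": 0, "rz": 0, "claw": 140},
    {"x": 0, "y": 0, "z": -0.014, "rx": 0, "ry": 0, "rz": 0, "claw": 140},
    {"x": 0, "y": 0, "z": -0.014, "rx": 0, "ry": 0, "rz": 0, "claw": 140}
  ]
}}

```text
t: 15.77
tool_pos: [0.6282, -0.018, 0.0192]
orientation: [2.199, 2.244, 0.0]
force: [0.5, 0.6, -0.2]
opening: 0.0416
gripper_force: 0.0
```

>>> {"op": "arm_command", "data": {
  "targets": [
    {"x": 0, "y": 0, "z": 0.06, "rx": 0, "ry": 0, "rz": 0, "claw": 140},
    {"x": 0, "y": 0, "z": 0.12, "rx": 0, "ry": 0, "rz": 0, "claw": 140},
    {"x": 0, "y": 0, "z": 0.18, "rx": 0, "ry": 0, "rz": 0, "claw": 140},
    {"x": 0, "y": 0, "z": 0.2, "rx": 0, "ry": 0, "rz": 0, "claw": 140},
    {"x": 0, "y": 0, "z": 0.2, "rx": 0, "ry": 0, "rz": 0, "claw": 140},
    {"x": 0, "y": 0, "z": 0.2, "rx": 0, "ry": 0, "rz": 0, "claw": 140}
  ]
}}

```text
t: 16.27
tool_pos: [0.6284, -0.018, 0.1191]
orientation: [2.199, 2.243, 0.001]
force: [0.0, 0.0, -0.6]
opening: 0.0418
gripper_force: 0.0
```

>>> {"op": "arm_command", "data": {
  "targets": [
    {"x": -0.323, "y": 0.558, "z": 0, "rx": 0, "ry": 0, "rz": -0.031, "claw": 110},
    {"x": -0.323, "y": 0.558, "z": 0, "rx": 0, "ry": 0, "rz": -0.031, "claw": 110},
    {"x": -0.323, "y": 0.558, "z": 0, "rx": 0, "ry": 0, "rz": -0.031, "claw": 110},
    {"x": -0.323, "y": 0.558, "z": 0, "rx": 0, "ry": 0, "rz": -0.031, "claw": 110},
    {"x": -0.323, "y": 0.558, "z": 0, "rx": 0, "ry": 0, "rz": -0.031, "claw": 110},
    {"x": -0.323, "y": 0.558, "z": 0, "rx": 0, "ry": 0, "rz": -0.031, "claw": 110},
    {"x": -0.323, "y": 0.558, "z": 0, "rx": 0, "ry": 0, "rz": -0.031, "claw": 110},
    {"x": -0.323, "y": 0.558, "z": 0, "rx": 0, "ry": 0, "rz": -0.031, "claw": 110},
    {"x": -0.323, "y": 0.558, "z": -0.08, "rx": 0, "ry": 0, "rz": -0.031, "claw": 110},
    {"x": -0.323, "y": 0.558, "z": -0.08, "rx": 0, "ry": 0, "rz": -0.031, "claw": 110}
  ]
}}

```text
t: 17.1
tool_pos: [0.4605, 0.2606, 0.071]
orientation: [-2.261, -2.176, 0.017]
force: [-1.2, -0.7, -1.9]
opening: 0.0529
gripper_force: 0.0
```

>>> {"op": "arm_command", "data": {
  "targets": [
    {"x": 0, "y": 0, "z": 0, "rx": 0, "ry": 0, "rz": 0, "claw": 110},
    {"x": 0, "y": 0, "z": 0, "rx": 0, "ry": 0, "rz": 0, "claw": 110},
    {"x": 0, "y": 0, "z": 0, "rx": 0, "ry": 0, "rz": 0, "claw": 110}
  ]
}}

```text
t: 17.35
tool_pos: [0.4675, 0.2606, 0.0799]
orientation: [2.269, 2.173, 0.001]
force: [-0.0, 0.1, 0.2]
opening: 0.0529
gripper_force: 0.0
```

```bash
python3 - <<'E'
from h import *
c,p,d=shot('wrist'); cv2.imwrite('pics/w6.png',cv2.resize(p[120:300,130:390,::-1],None,fx=3,fy=3)); s=robot.read_state();print(s['tool_pos'],s['orientation']);np.savez('w6.npz',**{k:np.array(v) for k,v in c.items()})
E
```

```text
[0.46790686 0.26066496 0.08035036] [2.26862869 2.17231511 0.00244972]
```

View pics/w6.png

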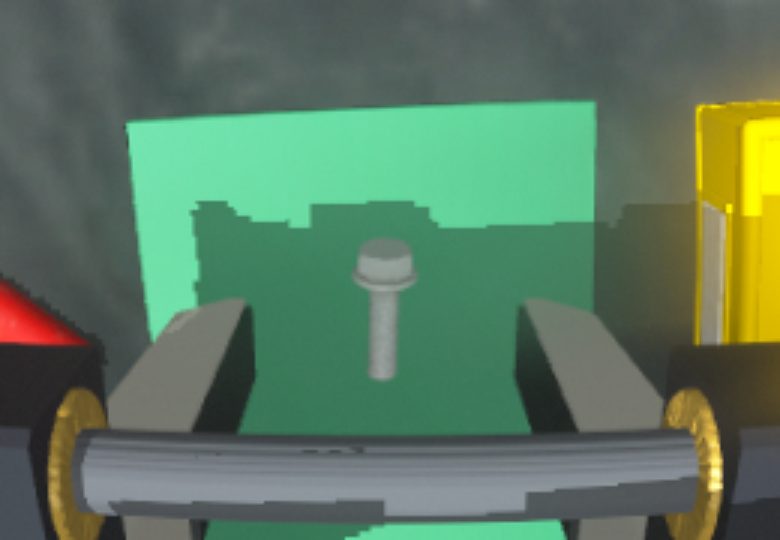

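The head is at crop (385,260), about 2 mm left of centre, and the bolt is aligned with the tool.

>>> {"op": "arm_command", "data": {
  "targets": [
    {"x": -0.004, "y": 0.001, "z": -0.06, "rx": 0, "ry": 0, "rz": 0, "claw": 110},
    {"x": -0.004, "y": 0.001, "z": -0.1, "rx": 0, "ry": 0, "rz": 0, "claw": 110},
    {"x": -0.004, "y": 0.001, "z": -0.11, "rx": 0, "ry": 0, "rz": 0, "claw": 110},
    {"x": -0.004, "y": 0.001, "z": -0.11, "rx": 0, "ry": 0, "rz": 0, "claw": 110},
    {"x": -0.004, "y": 0.001, "z": -0.11, "rx": 0, "ry": 0, "rz": 0, "claw": 110}
  ]
}}

```text
t: 17.82
tool_pos: [0.4655, 0.2615, 0.0253]
orientation: [2.268, 2.173, 0.001]
force: [0.7, -0.2, 0.5]
opening: 0.0528
gripper_force: 0.0
```

>>> {"op": "arm_command", "data": {
  "targets": [
    {"x": 0, "y": 0, "z": -0.013, "rx": 0, "ry": 0, "rz": 0, "claw": 110},
    {"x": 0, "y": 0, "z": -0.013, "rx": 0, "ry": 0, "rz": 0, "claw": 110},
    {"x": 0, "y": 0, "z": -0.013, "rx": 0, "ry": 0, "rz": 0, "claw": 110},
    {"x": 0, "y": 0, "z": -0.013, "rx": 0, "ry": 0, "rz": 0, "claw": 255},
    {"x": 0, "y": 0, "z": -0.013, "rx": 0, "ry": 0, "rz": 0, "claw": 255},
    {"x": 0, "y": 0, "z": -0.013, "rx": 0, "ry": 0, "rz": 0, "claw": 255},
    {"x": 0, "y": 0, "z": -0.013, "rx": 0, "ry": 0, "rz": 0, "claw": 255},
    {"x": 0, "y": 0, "z": -0.013, "rx": 0, "ry": 0, "rz": 0, "claw": 255},
    {"x": 0, "y": 0, "z": -0.013, "rx": 0, "ry": 0, "rz": 0, "claw": 255},
    {"x": 0, "y": 0, "z": -0.013, "rx": 0, "ry": 0, "rz": 0, "claw": 255}
  ]
}}

```text
t: 18.65
tool_pos: [0.4647, 0.2616, 0.0177]
orientation: [2.268, 2.174, 0.0]
force: [-0.7, -0.4, -0.2]
opening: 0.0144
gripper_force: 40.0
```

>>> {"op": "arm_command", "data": {
  "targets": [
    {"x": 0, "y": 0, "z": 0.06, "rx": 0, "ry": 0, "rz": 0, "claw": 255},
    {"x": 0, "y": 0, "z": 0.13, "rx": 0, "ry": 0, "rz": 0, "claw": 255},
    {"x": 0, "y": 0, "z": 0.18, "rx": 0, "ry": 0, "rz": 0.03, "claw": 255},
    {"x": 0, "y": 0, "z": 0.18, "rx": 0, "ry": 0, "rz": 0.04, "claw": 255}
  ]
}}

```text
t: 18.98
tool_pos: [0.4683, 0.2632, 0.1141]
orientation: [2.173, 2.264, 0.014]
force: [0.3, 0.3, 0.3]
opening: 0.0141
gripper_force: 40.0
```

>>> {"op": "arm_command", "data": {
  "targets": [
    {"x": 0.32, "y": -0.394, "z": 0, "rx": 0, "ry": 0, "rz": 0, "claw": 255},
    {"x": 0.32, "y": -0.394, "z": 0, "rx": 0, "ry": 0, "rz": 0, "claw": 255},
    {"x": 0.32, "y": -0.394, "z": 0, "rx": 0, "ry": 0, "rz": 0, "claw": 255},
    {"x": 0.32, "y": -0.394, "z": 0, "rx": 0, "ry": 0, "rz": 0, "claw": 255},
    {"x": 0.32, "y": -0.394, "z": 0, "rx": 0, "ry": 0, "rz": 0, "claw": 255},
    {"x": 0.32, "y": -0.394, "z": 0, "rx": 0, "ry": 0, "rz": 0, "claw": 255},
    {"x": 0.32, "y": -0.394, "z": 0, "rx": 0, "ry": 0, "rz": 0, "claw": 255},
    {"x": 0.32, "y": -0.394, "z": 0, "rx": 0, "ry": 0, "rz": 0, "claw": 255},
    {"x": 0.32, "y": -0.394, "z": 0, "rx": 0, "ry": 0, "rz": 0, "claw": 255},
    {"x": 0.32, "y": -0.394, "z": 0, "rx": 0, "ry": 0, "rz": 0, "claw": 255}
  ]
}}

```text
t: 19.82
tool_pos: [0.6236, 0.0657, 0.1069]
orientation: [-2.177, -2.263, 0.001]
force: [-0.5, 0.3, 0.1]
opening: 0.0144
gripper_force: 40.0
```

>>> {"op": "arm_command", "data": {
  "targets": [
    {"x": 0, "y": 0, "z": -0.07, "rx": 0, "ry": 0, "rz": 0, "claw": 255},
    {"x": 0, "y": 0, "z": -0.12, "rx": 0, "ry": 0, "rz": 0, "claw": 255},
    {"x": 0, "y": 0, "z": -0.15, "rx": 0, "ry": 0, "rz": 0, "claw": 255},
    {"x": 0, "y": 0, "z": -0.15, "rx": 0, "ry": 0, "rz": 0, "claw": 255},
    {"x": 0, "y": 0, "z": -0.15, "rx": 0, "ry": 0, "rz": 0, "claw": 255},
    {"x": 0, "y": 0, "z": -0.15, "rx": 0, "ry": 0, "rz": 0, "claw": 255}
  ]
}}

```text
t: 20.32
tool_pos: [0.6252, 0.0656, 0.0342]
orientation: [2.177, 2.264, 0.002]
force: [-0.8, 0.0, 0.5]
opening: 0.0142
gripper_force: 40.0
```

>>> {"op": "arm_command", "data": {
  "targets": [
    {"x": 0, "y": 0, "z": -0.015, "rx": 0, "ry": 0, "rz": 0, "claw": 255},
    {"x": 0, "y": 0, "z": -0.024, "rx": 0, "ry": 0, "rz": 0, "claw": 255},
    {"x": 0, "y": 0, "z": -0.028, "rx": 0, "ry": 0, "rz": 0, "claw": 255},
    {"x": 0, "y": 0, "z": -0.028, "rx": 0, "ry": 0, "rz": 0, "claw": 255},
    {"x": 0, "y": 0, "z": -0.028, "rx": 0, "ry": 0, "rz": 0, "claw": 140},
    {"x": 0, "y": 0, "z": -0.028, "rx": 0, "ry": 0, "rz": 0, "claw": 140},
    {"x": 0, "y": 0, "z": -0.028, "rx": 0, "ry": 0, "rz": 0, "claw": 140},
    {"x": 0, "y": 0, "z": -0.028, "rx": 0, "ry": 0, "rz": 0, "claw": 140},
    {"x": 0, "y": 0, "z": -0.028, "rx": 0, "ry": 0, "rz": 0, "claw": 140},
    {"x": 0, "y": 0, "z": -0.028, "rx": 0, "ry": 0, "rz": 0, "claw": 140}
  ]
}}

```text
t: 21.15
tool_pos: [0.6247, 0.0645, 0.0186]
orientation: [-2.179, -2.263, 0.0]
force: [-0.0, -0.2, 0.2]
opening: 0.0414
gripper_force: 0.0
```

>>> {"op": "arm_command", "data": {
  "targets": [
    {"x": 0, "y": 0, "z": 0.06, "rx": 0, "ry": 0, "rz": 0, "claw": 140},
    {"x": 0, "y": 0, "z": 0.12, "rx": 0, "ry": 0, "rz": 0, "claw": 140},
    {"x": 0, "y": 0, "z": 0.18, "rx": 0, "ry": 0, "rz": 0, "claw": 140},
    {"x": 0, "y": 0, "z": 0.2, "rx": 0, "ry": 0, "rz": 0, "claw": 140},
    {"x": 0, "y": 0, "z": 0.2, "rx": 0, "ry": 0, "rz": 0, "claw": 140},
    {"x": 0, "y": 0, "z": 0.2, "rx": 0, "ry": 0, "rz": 0, "claw": 140}
  ]
}}

```text
t: 21.65
tool_pos: [0.6249, 0.0645, 0.1186]
orientation: [2.178, 2.263, 0.001]
force: [-0.7, 0.6, -0.2]
opening: 0.0422
gripper_force: 0.0
```

>>> {"op": "arm_command", "data": {
  "targets": [
    {"x": -0.312, "y": -0.369, "z": 0, "rx": 0, "ry": 0, "rz": -0.194, "claw": 90},
    {"x": -0.312, "y": -0.369, "z": 0, "rx": 0, "ry": 0, "rz": -0.194, "claw": 90},
    {"x": -0.312, "y": -0.369, "z": 0, "rx": 0, "ry": 0, "rz": -0.194, "claw": 90},
    {"x": -0.312, "y": -0.369, "z": 0, "rx": 0, "ry": 0, "rz": -0.194, "claw": 90},
    {"x": -0.312, "y": -0.369, "z": 0, "rx": 0, "ry": 0, "rz": -0.194, "claw": 90},
    {"x": -0.312, "y": -0.369, "z": 0, "rx": 0, "ry": 0, "rz": -0.194, "claw": 90},
    {"x": -0.312, "y": -0.369, "z": -0.05, "rx": 0, "ry": 0, "rz": -0.194, "claw": 90},
    {"x": -0.312, "y": -0.369, "z": -0.078, "rx": 0, "ry": 0, "rz": -0.194, "claw": 90},
    {"x": -0.312, "y": -0.369, "z": -0.078, "rx": 0, "ry": 0, "rz": -0.194, "claw": 90},
    {"x": -0.312, "y": -0.369, "z": -0.078, "rx": 0, "ry": 0, "rz": -0.194, "claw": 90}
  ]
}}

```text
t: 22.48
tool_pos: [0.4664, -0.1193, 0.0771]
orientation: [-2.571, -1.798, 0.005]
force: [-0.6, 0.9, -0.3]
opening: 0.0601
gripper_force: 0.0
```

>>> {"op": "arm_command", "data": {
  "targets": [
    {"x": 0, "y": 0, "z": 0, "rx": 0, "ry": 0, "rz": 0, "claw": 90},
    {"x": 0, "y": 0, "z": 0, "rx": 0, "ry": 0, "rz": 0, "claw": 90}
  ]
}}

```text
t: 22.65
tool_pos: [0.4692, -0.1197, 0.0801]
orientation: [2.573, 1.802, 0.0]
force: [-0.3, -0.4, 0.7]
opening: 0.0602
gripper_force: 0.0
```

```bash
python3 - <<'E'
from h import *
c,p,d=shot('wrist'); cv2.imwrite('pics/w7.png',cv2.resize(p[120:300,130:390,::-1],None,fx=3,fy=3)); s=robot.read_state();print(s['tool_pos'],s['orientation']);np.savez('w7.npz',**{k:np.array(v) for k,v in c.items()})
E
```

```text
[ 0.46942938 -0.11980016  0.08034585] [2.57284469e+00 1.80128412e+00 1.00104494e-03]
```

View pics/w7.png

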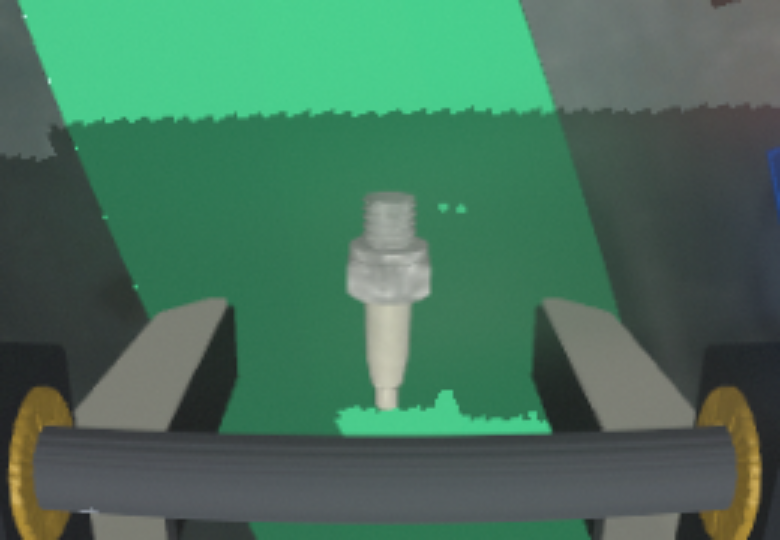

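The plug is aligned with the tool, with its hex at crop (389,271), slightly left of centre.

```bash
python3 - <<'E'
from h import *
c=np.load('w7.npz')
for n,u,v,h in(('hexback',389,242,.021),('hexfront',389,302,.0145),('hex',389,270,.022),('end',389,195,.014),('tip',387,408,.014)):
    print(n,fray(c,130+u/3,120+v/3,h).round(4))
E
```

```text
hexback [ 0.4714 -0.1129]
hexfront [ 0.4652 -0.1299]
hex [ 0.469  -0.1194]
end [ 0.4749 -0.1032]
tip [ 0.4542 -0.1589]
```

>>> {"op": "arm_command", "data": {
  "targets": [
    {"x": -0.003, "y": -0.003, "z": -0.06, "rx": 0, "ry": 0, "rz": 0, "claw": 90},
    {"x": -0.003, "y": -0.003, "z": -0.1, "rx": 0, "ry": 0, "rz": 0, "claw": 90},
    {"x": -0.003, "y": -0.003, "z": -0.11, "rx": 0, "ry": 0, "rz": 0, "claw": 90},
    {"x": -0.003, "y": -0.003, "z": -0.11, "rx": 0, "ry": 0, "rz": 0, "claw": 90},
    {"x": -0.003, "y": -0.003, "z": -0.11, "rx": 0, "ry": 0, "rz": 0, "claw": 90}
  ]
}}

```text
t: 23.12
tool_pos: [0.4677, -0.1215, 0.0255]
orientation: [2.574, 1.801, 0.0]
force: [0.7, -0.1, 0.2]
opening: 0.0602
gripper_force: 0.0
```

>>> {"op": "arm_command", "data": {
  "targets": [
    {"x": 0, "y": 0, "z": -0.01, "rx": 0, "ry": 0, "rz": 0, "claw": 90},
    {"x": 0, "y": 0, "z": -0.01, "rx": 0, "ry": 0, "rz": 0, "claw": 90},
    {"x": 0, "y": 0, "z": -0.01, "rx": 0, "ry": 0, "rz": 0, "claw": 90},
    {"x": 0, "y": 0, "z": -0.01, "rx": 0, "ry": 0, "rz": 0, "claw": 255},
    {"x": 0, "y": 0, "z": -0.01, "rx": 0, "ry": 0, "rz": 0, "claw": 255},
    {"x": 0, "y": 0, "z": -0.01, "rx": 0, "ry": 0, "rz": 0, "claw": 255},
    {"x": 0, "y": 0, "z": -0.01, "rx": 0, "ry": 0, "rz": 0, "claw": 255},
    {"x": 0, "y": 0, "z": -0.01, "rx": 0, "ry": 0, "rz": 0, "claw": 255},
    {"x": 0, "y": 0, "z": -0.01, "rx": 0, "ry": 0, "rz": 0, "claw": 255},
    {"x": 0, "y": 0, "z": -0.01, "rx": 0, "ry": 0, "rz": 0, "claw": 255}
  ]
}}

```text
t: 23.95
tool_pos: [0.4672, -0.1215, 0.0197]
orientation: [2.574, 1.801, 0.0]
force: [0.0, -1.0, 0.0]
opening: 0.0178
gripper_force: 0.1
```

>>> {"op": "arm_command", "data": {
  "targets": [
    {"x": 0, "y": 0, "z": 0, "rx": 0, "ry": 0, "rz": 0, "claw": 255},
    {"x": 0, "y": 0, "z": 0.06, "rx": 0, "ry": 0, "rz": 0, "claw": 255},
    {"x": 0, "y": 0, "z": 0.13, "rx": 0, "ry": 0, "rz": 0.04, "claw": 255},
    {"x": 0, "y": 0, "z": 0.19, "rx": 0, "ry": 0, "rz": 0.1, "claw": 255},
    {"x": 0, "y": 0, "z": 0.2, "rx": 0, "ry": 0, "rz": 0.15, "claw": 255},
    {"x": 0, "y": 0, "z": 0.2, "rx": 0, "ry": 0, "rz": 0.19, "claw": 255},
    {"x": 0, "y": 0, "z": 0.2, "rx": 0, "ry": 0, "rz": 0.19, "claw": 255}
  ]
}}

```text
t: 24.53
tool_pos: [0.4677, -0.1217, 0.1206]
orientation: [2.182, 2.257, 0.001]
force: [-0.8, -1.1, -1.0]
opening: 0.0179
gripper_force: 40.0
```

>>> {"op": "arm_command", "data": {
  "targets": [
    {"x": 0.302, "y": 0.604, "z": 0, "rx": 0, "ry": 0, "rz": 0, "claw": 255},
    {"x": 0.302, "y": 0.604, "z": 0, "rx": 0, "ry": 0, "rz": 0, "claw": 255},
    {"x": 0.302, "y": 0.604, "z": 0, "rx": 0, "ry": 0, "rz": 0, "claw": 255},
    {"x": 0.302, "y": 0.604, "z": 0, "rx": 0, "ry": 0, "rz": 0, "claw": 255},
    {"x": 0.302, "y": 0.604, "z": 0, "rx": 0, "ry": 0, "rz": 0, "claw": 255},
    {"x": 0.302, "y": 0.604, "z": 0, "rx": 0, "ry": 0, "rz": 0, "claw": 255},
    {"x": 0.302, "y": 0.604, "z": 0, "rx": 0, "ry": 0, "rz": 0, "claw": 255},
    {"x": 0.302, "y": 0.604, "z": 0, "rx": 0, "ry": 0, "rz": 0, "claw": 255},
    {"x": 0.302, "y": 0.604, "z": 0, "rx": 0, "ry": 0, "rz": 0, "claw": 255},
    {"x": 0.302, "y": 0.604, "z": 0, "rx": 0, "ry": 0, "rz": 0, "claw": 255}
  ]
}}

```text
t: 25.37
tool_pos: [0.6177, 0.1829, 0.1178]
orientation: [-2.186, -2.254, 0.003]
force: [1.0, -0.6, -0.6]
opening: 0.0173
gripper_force: 40.0
```

>>> {"op": "arm_command", "data": {
  "targets": [
    {"x": 0, "y": 0, "z": 0, "rx": 0, "ry": 0, "rz": 0, "claw": 255},
    {"x": 0, "y": 0, "z": 0, "rx": 0, "ry": 0, "rz": 0, "claw": 255}
  ]
}}

```text
t: 25.53
tool_pos: [0.6174, 0.1792, 0.1189]
orientation: [-2.19, -2.252, 0.003]
force: [-0.2, 0.2, -0.6]
opening: 0.0177
gripper_force: 40.0
```

```bash
python3 - <<'E'
from h import *
c,p,d=shot('wrist'); q,_=robot.read_camera('top'); a=cv2.resize(p[:300,100:440,::-1],(450,397)); b=cv2.resize(q[125:245,160:390,::-1],(800,417))[:,350:700]
cv2.imwrite('pics/w8.png',np.hstack([a,cv2.resize(b,(350,397))])); s=robot.read_state();print(s['tool_pos'],s['orientation'],s['opening'])
E
```

```text
[0.61779222 0.17893135 0.11959734] [-2.19055167e+00 -2.25186790e+00  8.47485972e-04] 0.01751526740454445
```

View pics/w8.png

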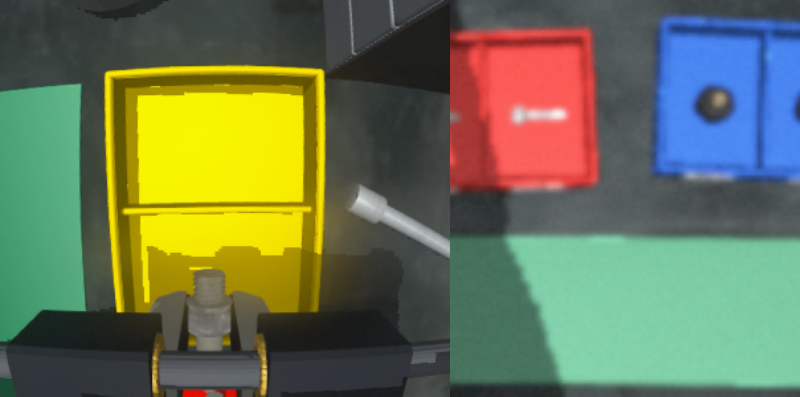

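The plug is held straight over the yellow tray's near bay, with its hex at about (208,320). In the top view the middle bolt and a knob sit well in their bays.

>>> {"op": "arm_command", "data": {
  "targets": [
    {"x": 0, "y": 0, "z": -0.07, "rx": 0, "ry": 0, "rz": 0, "claw": 255},
    {"x": 0, "y": 0, "z": -0.13, "rx": 0, "ry": 0, "rz": 0, "claw": 255},
    {"x": 0, "y": 0, "z": -0.16, "rx": 0, "ry": 0, "rz": 0, "claw": 255},
    {"x": 0, "y": 0, "z": -0.184, "rx": 0, "ry": 0, "rz": 0, "claw": 255},
    {"x": 0, "y": 0, "z": -0.184, "rx": 0, "ry": 0, "rz": 0, "claw": 255},
    {"x": 0, "y": 0, "z": -0.184, "rx": 0, "ry": 0, "rz": 0, "claw": 255}
  ]
}}

```text
t: 26.13
tool_pos: [0.6182, 0.1801, 0.028]
orientation: [-2.189, -2.254, 0.0]
force: [0.7, -0.7, -1.0]
opening: 0.0174
gripper_force: 40.0
```

>>> {"op": "arm_command", "data": {
  "targets": [
    {"x": 0, "y": 0, "z": -0.008, "rx": 0, "ry": 0, "rz": 0, "claw": 255},
    {"x": 0, "y": 0, "z": -0.013, "rx": 0, "ry": 0, "rz": 0, "claw": 255},
    {"x": 0, "y": 0, "z": -0.013, "rx": 0, "ry": 0, "rz": 0, "claw": 255},
    {"x": 0, "y": 0, "z": -0.013, "rx": 0, "ry": 0, "rz": 0, "claw": 255},
    {"x": 0, "y": 0, "z": -0.013, "rx": 0, "ry": 0, "rz": 0, "claw": 130},
    {"x": 0, "y": 0, "z": -0.013, "rx": 0, "ry": 0, "rz": 0, "claw": 130},
    {"x": 0, "y": 0, "z": -0.013, "rx": 0, "ry": 0, "rz": 0, "claw": 130},
    {"x": 0, "y": 0, "z": -0.013, "rx": 0, "ry": 0, "rz": 0, "claw": 130},
    {"x": 0, "y": 0, "z": -0.013, "rx": 0, "ry": 0, "rz": 0, "claw": 130},
    {"x": 0, "y": 0, "z": -0.013, "rx": 0, "ry": 0, "rz": 0, "claw": 130}
  ]
}}

```text
t: 26.97
tool_pos: [0.6182, 0.1806, 0.0212]
orientation: [-2.188, -2.255, 0.0]
force: [-0.4, 0.1, 0.0]
opening: 0.0455
gripper_force: 0.0
```

>>> {"op": "arm_command", "data": {
  "targets": [
    {"x": 0, "y": 0, "z": 0.06, "rx": 0, "ry": 0, "rz": 0, "claw": 130},
    {"x": 0, "y": 0, "z": 0.13, "rx": 0, "ry": 0, "rz": 0, "claw": 130},
    {"x": 0, "y": 0, "z": 0.2, "rx": 0, "ry": 0, "rz": 0, "claw": 130},
    {"x": -0.08, "y": 0, "z": 0.26, "rx": 0, "ry": 0, "rz": 0, "claw": 130},
    {"x": -0.16, "y": 0, "z": 0.28, "rx": 0, "ry": 0, "rz": 0, "claw": 130},
    {"x": -0.24, "y": 0, "z": 0.28, "rx": 0, "ry": 0, "rz": 0, "claw": 130},
    {"x": -0.32, "y": 0, "z": 0.28, "rx": 0, "ry": 0, "rz": 0, "claw": 130},
    {"x": -0.4, "y": 0, "z": 0.28, "rx": 0, "ry": 0, "rz": 0, "claw": 130},
    {"x": -0.4, "y": 0, "z": 0.28, "rx": 0, "ry": 0, "rz": 0, "claw": 130},
    {"x": -0.4, "y": 0, "z": 0.28, "rx": 0, "ry": 0, "rz": 0, "claw": 130}
  ]
}}

```text
t: 27.8
tool_pos: [0.4159, 0.1805, 0.1609]
orientation: [-2.186, -2.256, -0.0]
force: [-0.4, -0.4, 0.9]
opening: 0.0456
gripper_force: 0.0
```

```bash
python3 - <<'E'
from h import *
q,_=robot.read_camera('top'); s,_=robot.read_camera('scene')
a=cv2.resize(q[120:245,155:395,::-1],(800,300)); b=cv2.resize(s[120:270,160:420,::-1],(520,300))
cv2.imwrite('pics/f.png',np.vstack([a,np.pad(b,((0,0),(0,280),(0,0)))])); print(robot.read_state()['tool_pos'])
E
```

```text
[0.41914085 0.18075788 0.16204368]
```

View pics/f.png

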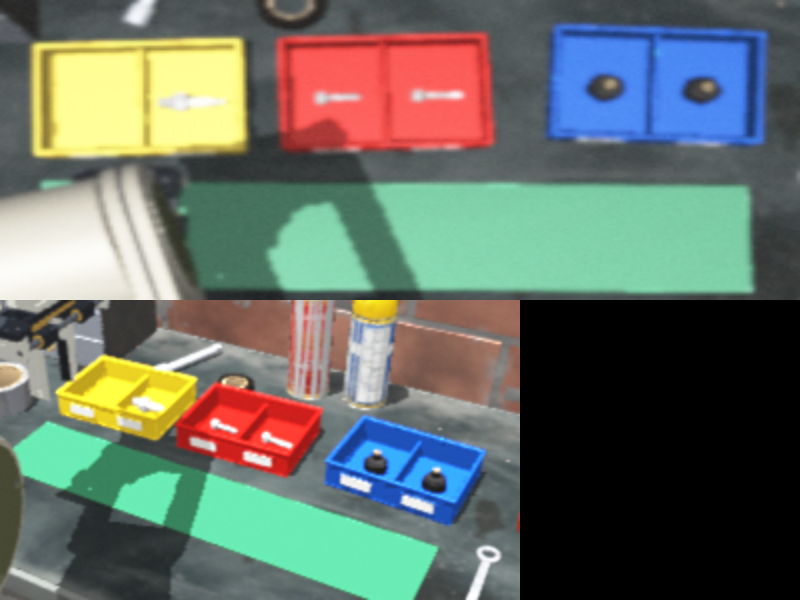

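All five parts are in their bays: the plug at (190,102), the bolts at (335,97) and (437,95), and the upright knobs at (605,88) and (702,90). The arm is clear of everything.

```bash
python3 -c "
from plant import robot
print(robot.close_job())"
```

```text
the job is handed in; nothing more can be done
None
```

I placed all five parts as asked and handed the job in at about 28 s: knobs upright in the blue tray, bolts flat in the red tray and the spark plug flat in the yellow tray; the tape and spanner were not touched.

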